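# Clamp the spice pots in their drawer and shut it

### The arm

A 6-joint arm with a two-finger parallel gripper is mounted at the origin on the work surface. World frame = base frame: x ahead of the robot, y to its left, z up, the work surface at z = 0. Lengths are in mm, angles in rad, forces in N, time in s.
With the tool pointing down it reaches from about 425 to 925 mm from the base axis. Payload 12.5 kg.
Tool frame: the origin (TCP) lies on the centre line of the jaws, within the pads' length; the fingertips stand 14 mm ahead of it and the grasp point (between the pads) lies 5 mm behind it; z points along the fingers, y is the line along which they close (so a half turn about z gives the same grasp; the last joint's range is limited). The gripper opens to 85 mm and grips with 20 to 120 N. Pads are 22 mm wide; open, the fingers measure 114 mm over their backs; the gripper's body (76 mm by 85 mm) begins 54 mm behind the grasp point. The pads swing forward as they close: fully open they stand 13 mm farther back than shut.
Start: joints at [-1.441, 0.491, 1.559, -0, 1.092, -0.106], TCP at [146.035, -607.715, 245.327] pointing down, gripper open.
Joint ranges: [-3.1, 3.1], [-0.84, 2.19], [0.05, 2.79], [-1.13, 4.28], [0.06, 2.93], [-2.69, 2.69]. Speed limits (rad/s): [2.22, 2.22, 2.79, 3.14, 3.14, 3.14].

### API

Orientations are given as a 3x3 rotation matrix whose columns are the frame's x, y, z axes.
In Python, from station import bot gives the robot as it stands. The module is installed in compiled form; this text tells all that it offers.
- The arm moves only by the shell command python3 -m crank 'ROWS' [OPENING]. ROWS is JSON, one flat list of numbers, 6 for each row, row after row: the shift along the tool's x, y, z as a fraction of full scale, then the turn, a rotation vector about the tool's x, y, z as a fraction of full scale. In form: [tx, ty, tz, rx, ry, rz, tx, ty, tz, rx, ry, rz, ...]. A call has 1 to 20 rows; each row shifts and turns the commanded pose from where the row before left it, along the tool's axes as they then stand; what a row does not reach is not made up. Full scale, the value 1, is 0.2 m for a shift and 90 degrees for a turn. A row lasts 1/12 s, in which the tool goes at most 41.7 mm and 7.16 degrees, less where a joint would pass 70% of its speed; a pose out of reach is approached as far as the arm can. A call with a number of a shift or a turn outside -1 to 1 is refused whole. A call with a gripper value outside its range is refused whole. OPENING is the opening, from -1 (shut) to 1 (fully open), set as the call begins (- or left out, the last holds). The fingers move at their own pace and stop on an object; the grip force is fixed at half the most. Time passes only in rows, so rows that do not move let the fingers close. It gives the time, the measured TCP pose, the force, the opening and the grip force at its end, in the units of the state.
- bot.state(): the state, without advancing time (a new reading comes with each control period).
- bot.grab_frame(name): name is "scene" or "top" or "wrist"; returns (picture, depth): 400x640x3 uint8, blue, green, red; 400x640 float32, mm along the optical axis (not along the pixel's ray), 0 where there is no reading.
- bot.camera_params(name): a dict with "camera_matrix" (3x3 intrinsics, pixels), "pose" (4x4, takes a point from camera to world coordinates). Camera axes: x right, y down, z forward; pixel columns grow to the right and rows downward; lengths in mm; the calibration is good to about 2 mm. A picture is of the moment at which its call begins: read the wrist's pose just before it. camera_params takes no time and is no camera call; for the wrist camera it gives the pose at the moment of the call.
- bot.close_job(): hands the job in; it is judged then, once.
The state is a dict: "time": time; "joints": joint angles; "joint_vel": joint speeds; "effort": joint torques, N m; "eef_pos": TCP position; "tcp_rot": TCP orientation; "contact_force": force on the tool from outside, world axes, zero at the start; "wrist_torque": the same for the moment, N m; "finger_gap": opening from 0.0 (shut) to 1.0 (fully open); "grip_force": force on a finger pad.
Only numpy, scipy, OpenCV 4.12 (cv2) and the standard library are available. Lean on these libraries where they do the work, as an engineer would, in place of code of your own. Each camera call takes 0.05 s, during which the arm holds its last target. There are 200 camera calls.

### The job

Put away the white spice pots and steel spice tins standing about on the counter: stand them all upright in one row in the channel of the open spice-box drawer, between the fixed end stop and the sliding jaw (slide the jaw back first where it is in the way). Then slide the jaw shut along the channel until it presses gently on the row, leaving no play at either end, and only then push the drawer fully home until its catch takes it. Leave everything else on the counter where it stands.

Things in the scene. Friction and masses are not known exactly. Their poses are not given: they have to be found in the camera images.
- pot1_mid (a point): squat white glazed round spice pot with a pale wooden lid, 56 mm in diameter, 46 mm high (straight side to 39 mm, lid 52 mm across on top), about 160 g; the point is its centre, 23 mm above its base; z is its axis. May be absent (None)
- pot2_mid (a point): squat white glazed round spice pot with a pale wooden lid, 56 mm in diameter, 46 mm high (straight side to 39 mm, lid 52 mm across on top), about 160 g; the point is its centre, 23 mm above its base; z is its axis. May be absent (None)
- pot3_mid (a point): squat white glazed round spice pot with a pale wooden lid, 56 mm in diameter, 46 mm high (straight side to 39 mm, lid 52 mm across on top), about 160 g; the point is its centre, 23 mm above its base; z is its axis. May be absent (None)
- tin1_mid (a point): squat round steel spice tin, 52 mm in diameter, 42 mm high, about 120 g; the point is its centre, 21 mm above its base; z is its axis. May be absent (None)
- tin2_mid (a point): squat round steel spice tin, 52 mm in diameter, 42 mm high, about 120 g; the point is its centre, 21 mm above its base; z is its axis. May be absent (None)
- channel (a point): middle of the drawer's channel, on the drawer's floor, 18 mm above the counter. x: into the box, the way the drawer is pushed home; y: along the channel to the left; z up. Two low rails, 7 mm high, bound the channel, 63 mm apart. The back of the drawer front is at x = -78 mm, 58 mm above the floor; the side walls stand 20 mm above it, inner faces at y = +-179 mm; an 18 mm high divider is at x = +48 mm
- end_stop (a point): fixed jaw at the +y end of the channel: upright aluminium plate 62 mm wide, 14 mm thick, top 32 mm above the drawer's floor. The point is the centre of the face against which the row stands, 16 mm above the floor; axes as the channel's, the face looks to -y. In the rules the plate is called spice_drawer_c0
- jaw: sliding jaw: upright aluminium plate 62 mm wide, 10 mm thick, top 32 mm above the drawer's floor. Origin at the centre of the face that presses on the row; axes as the channel's, the face looks to +y. It slides along the channel with about 1.5 N and stays where it is left, from y = -125 mm (fully open, 290 mm between the jaws: room for all pots and tins) to y = +115 mm in the channel's frame
- jaw_post (a point): finger post of the sliding jaw: black upright post 16 x 16 mm, 40 mm behind the jaw's face (to -y) on the jaw's carriage, which is 60 mm wide; the post's top is 50 mm above the drawer's floor, the carriage's top 8 mm above it. The point is on the post's axis, 38 mm above the drawer's floor, 12 mm below the post's top
- spice_drawer (a joint): drawer, m: 0 = home, grows as it is pulled out towards the robot, to 0.19 at most. Slides with about 2 N and stays where it is left; in the last 12 mm it has to be pushed over a sprung roller catch (about 8 N) and is then drawn home by it. The front edge of the box's top lies at x = (this value - 78 mm) in the channel's frame
- drawer_handle (a point): middle of the bar handle of the spice box's drawer: level round bar 140 mm long along y, 9 mm thick, its axis 24 mm in front of the drawer front's outer face; at 52 mm above the counter; axes as the channel's. The box is a low wooden case 400 mm wide, 270 mm deep, 85 mm high, fixed to the counter; with the drawer home, the drawer front (15 mm thick) stands against the front edge of the box's top
- chopstick_cup: bystander: bamboo cup with chopsticks, 72 mm across, 215 mm high; origin under its centre
- soy_dish: bystander: ceramic soy dish, 90 mm across, 22 mm high; origin under its centre
- mortar: bystander: stone mortar with pestle, 124 mm across, 111 mm high; origin under its centre
- tumbler: bystander: steel tumbler, 72 mm across, 95 mm high; origin under its centre
Not all that is in view belongs to the job. Leave any blue or green look-alike of the part that bears pot3_mid alone. Leave any yellow look-alike of the part that bears pot2_mid alone.

How it is judged:
By the outcome, as a careful person would: the job done as asked, in the order asked, and still so for the second after the job is handed in, with the robot touching nothing.
Of pot1, pot2, pot3, tin1, tin2 only 3 to 5 are there at a start; the rules pass over those that are not, and their reading is None.
At some moment in a run one of pot1, pot2, pot3, tin1, tin2 may be knocked a few centimetres aside while the robot is not near it.
Once in a run the grip may slacken for a moment while it holds something.
It also fails if it takes over 210 s, if anything falls off the work surface, if the arm or the gripper's body presses on something with over 40 N, if the wrist force passes 120 N, or if a joint passes its speed limit or range.

## Working session

There is one attempt and no reset: what is moved stays moved. The work goes in short steps, Python scripts to look and compute and a shell command to move; the robot and the scene stay as the last step left them, time stands still between calls to the robot, and variables do not carry over. Pictures are saved under pics/ and viewed, at most 14 in all, crops included, and the job is handed in when it is done.

```bash
mkdir -p pics
cat > h.py <<'E'
import numpy as np, cv2
from station import bot
def grab(n,save=None):
    P=bot.camera_params(n); im,d=bot.grab_frame(n)
    if save: cv2.imwrite('pics/'+save,im); np.savez('pics/'+save+'.npz',im=im,d=d,K=P['camera_matrix'],T=P['pose'])
    return im,d,np.array(P['camera_matrix']),np.array(P['pose'])
def load(s):
    z=np.load('pics/'+s+'.npz'); return z['im'],z['d'],z['K'],z['T']
def ray(u,v,K,T,z):
    r=T[:3,:3]@np.linalg.solve(K,[u,v,1.]); o=T[:3,3]; return o+r*(z-o[2])/r[2]
def pts(d,K,T):
    v,u=np.mgrid[:d.shape[0],:d.shape[1]]
    r=np.stack([(u-K[0,2])/K[0,0],(v-K[1,2])/K[1,1],np.ones_like(d)],-1)*d[...,None]
    return r@T[:3,:3].T+T[:3,3]
E
python3 - <<'E'
from h import *
for n in('top','scene'):
    im,d,K,T=grab(n,n+'0.png'); print(n,K[0,0],T.round(2).tolist(),(d>0).mean())
s=bot.state();print(s['time'],s['eef_pos'],np.round(s['tcp_rot'],3).tolist(),s['finger_gap'],s['contact_force'])
E
```

```text
top 367.09633905899915 [[0.0, -1.0, 0.07, 505.55], [-1.0, -0.0, 0.0, -9.1], [-0.0, -0.07, -1.0, 1087.79], [0.0, 0.0, 0.0, 1.0]] 0.995765625
scene 389.7098698633253 [[0.66, 0.61, -0.43, 1155.85], [0.75, -0.54, 0.38, -542.59], [0.0, -0.58, -0.82, 1176.68], [0.0, 0.0, 0.0, 1.0]] 0.99588671875
0.1 [ 146.0119794  -607.52648204  244.80429963] [[0.972, 0.234, -0.0], [0.234, -0.972, 0.001], [0.0, -0.001, -1.0]] 1.003853344999981 [-0.61808794  0.39760627  0.29716351]
```

View pics/top0.png

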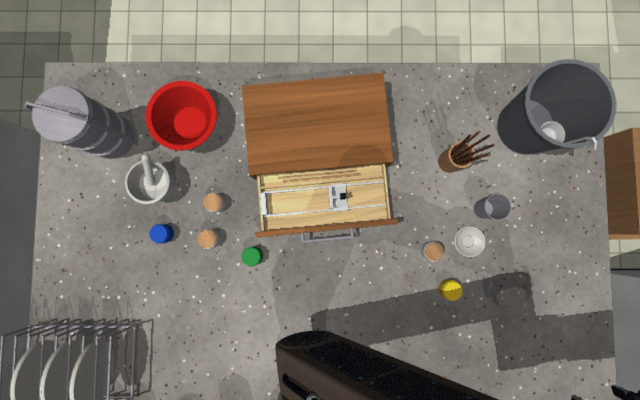

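View pics/scene0.png

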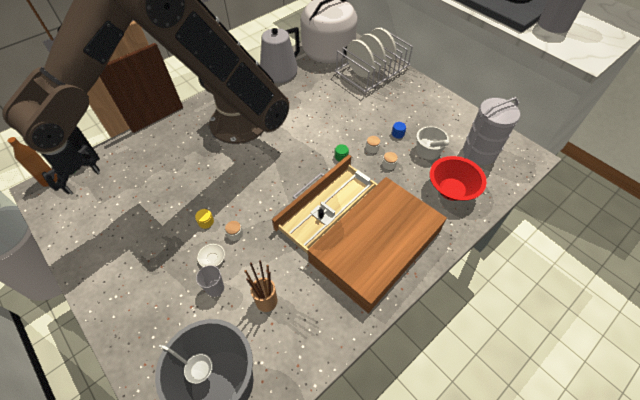

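Top view: three pots (213,202), (207,239) and (433,252). Blue, green and yellow are look-alikes, and no tins are visible. In the drawer, the end stop is on the left (265,202) and the jaw is at (337,195) with its post at (345,196). Now I'll measure them.

Run:
```python
from h import *
im,d,K,T=load('top0.png'); X=pts(d,K,T)
hsv=cv2.cvtColor(im,cv2.COLOR_BGR2HSV)
for u,v in((213,202),(207,239),(433,252)):
    r=X[v-10:v+11,u-10:u+11]; m=abs(r[...,2]-46)<8; m&=hsv[v-10:v+11,u-10:u+11,1]>60
    vv,uu=np.nonzero(m); print('pot',ray(uu.mean()+u-10,vv.mean()+v-10,K,T,46).round(1),m.sum(),np.median(r[m][:,2]).round(1))
for n,u,v in(('frontL',259,235),('frontR',395,222),('postT',345,196),('floor',300,200),('boxL',252,172),('boxR',388,163),('handle',330,237),('tumbler',497,206),('counter',300,300)):
    print(n,X[v,u].round(1))
big=cv2.resize(im[150:260,235:415],None,fx=4.4,fy=4.4,interpolation=cv2.INTER_CUBIC); cv2.imwrite('pics/drw.png',big)
# post & handle: dark pixels
sub=(hsv[...,2]<50); w=np.zeros_like(sub); w[185:207,328:360]=1
vv,uu=np.nonzero(sub&w); print('post px',uu.mean(),vv.mean(),len(uu),np.median(X[vv,uu],0).round(1))
# drawer front top: points with z~76
Z=X[...,2]; m=(Z>66)&(Z<82); w[:]=0; w[210:245,250:405]=1
c=X[m&w]; print('front n',len(c), np.median(c,0).round(1)); a=np.polyfit(c[:,1],c[:,0],1);print('x=',a)
m2=(Z>80)&(Z<92); w[:]=0; w[65:180,235:400]=1
c=X[m2&w][:,:2].astype(np.float32); print('box',cv2.minAreaRect(c), np.median(Z[m2&w]))
```

```text
pot [583.9 307.6  46. ] 252 45.3
pot [480.5 319.7  46. ] 252 45.2
pot [ 446.1 -321.7   46. ] 267 45.6
frontL [491.2 167.3  74.7]
frontR [ 528.  -206.8   76. ]
postT [600.2 -69.9  67.6]
floor [593.1  59.1  13.1]
boxL [664.3 187.4  85.5]
boxR [ 693.1 -190.2   70.5]
handle [484.9 -29.4   3.3]
tumbler [ 576.1 -511.4   27.8]
counter [301.3  57.9  -2.3]
post px 342.84615384615387 195.73076923076923 26 [600.2 -64.2  68.3]
front n 776 [511.  -19.7  75.2]
x= [-9.71014383e-02  5.09619536e+02]
box ((801.9207763671875, 10.030303955078125), (256.1248474121094, 400.9608154296875), 5.546208381652832) 84.22976801262371
```

View pics/drw.png

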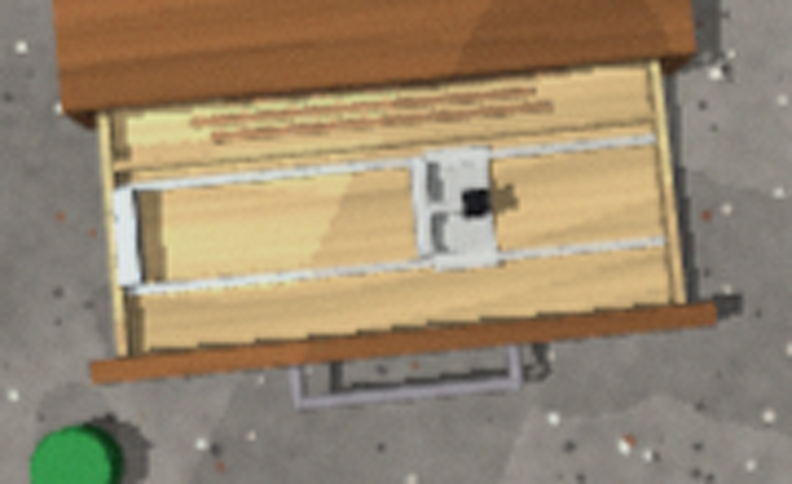

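The crop shows the rails as white lines from (140,187) to (650,140) and from (140,290) to (660,240). The end stop is at (127,237), the jaw plate at (420,205) and the black post at (475,202). I'll work out the channel frame from these.

```bash
cat >> h.py <<'E'
a=0.0968; XC=np.array([np.cos(a),np.sin(a),0]); YC=np.array([-np.sin(a),np.cos(a),0])
def go(tx,ty,tz):
    s=bot.state(); e=np.array([tx,ty,tz])-s['eef_pos']; R=np.array(s['tcp_rot']); t=R.T@e
    n=int(np.ceil(np.abs(t).max()/36)); print('rows',n,'each',(t/200/max(n,1)).round(3),'total',(t/200).round(4),'mm',t.round(1),'t',round(s['time'],1))
E
python3 - <<'E'
from h import *
im,d,K,T=load('top0.png')
def c(x,y,z):
    p=ray(235+(x+.5)/4.4-.5,150+(y+.5)/4.4-.5,K,T,z); return np.array([p@XC,p@YC]).round(1)
for n,x,y,z in(('railU',140,187,25),('railU',650,140,25),('railL',140,290,25),('railL',660,240,25),('stopface',136,190,50),('stopface',140,285,50),('jawface',414,160,50),('jawface',418,255,50),('post',475,202,68),('handle',300,405,56),('handle',520,383,56),('front',90,372,76),('front',716,313,76),('wallL',112,240,38),('wallR',668,200,38),('frontback',130,355,76)):
    print(n,c(x,y,z))
# line fit of rails: whites
w=im[150:260,235:415].astype(int); g=w.min(2)
m=(g>175); vv,uu=np.nonzero(m)
for lo,hi in((0,0),):
    P=np.array([ray(u+235,v+150,K,T,25) for u,v in zip(uu,vv)]); S=P@XC; L=P@YC
    print(np.histogram(S,bins=np.arange(530,660,4)))
s=bot.state();print(s['joints'])
E
```

```text
railU [627.1  96.1]
railU [ 626.6 -243. ]
railL [559.2 101.7]
railL [ 559.9 -242.5]
stopface [622.5  95.2]
stopface [561.1  97.7]
jawface [625.  -85.4]
jawface [563.5 -82.1]
post [ 592.6 -120.9]
handle [475.1   1.8]
handle [ 475.9 -138.8]
front [508.4 129.4]
front [ 508.3 -263.7]
wallL [592.7 115.2]
wallR [ 584.7 -248.2]
frontback [516.6 103.6]
(array([  0,   0,   0,   0,   0,   0,  61, 145,  28,  28,  28,  24,  26,
        19,  14,  15,  20,  16,  19,  18,  24,  23,  25,  59, 152,  14,
         0,   0,   0,   0,   0,   0]), array([530, 534, 538, 542, 546, 550, 554, 558, 562, 566, 570, 574, 578,
       582, 586, 590, 594, 598, 602, 606, 610, 614, 618, 622, 626, 630,
       634, 638, 642, 646, 650, 654, 658]))
[-1.44060438e+00  4.91478842e-01  1.55937273e+00  2.09261828e-05
  1.09168374e+00 -1.05604776e-01]
```

```bash
python3 -m crank '[0,0,0,0,0,-0.076,0,0,0,0,0,-0.076,0,0,0,0,0,-0.076,0,0,0,0,0,-0.076,0,0,0,0,0,-0.076,0,0,0,0,0,-0.076,0,0,0,0,0,-0.076,0,0,0,0,0,-0.076,0,0,0,0,0,-0.076,0,0,0,0,0,-0.076,0,0,0,0,0,-0.076,0,0,0,0,0,-0.075,0,0,0,0,0,0]'
python3 - <<'E'
from h import *
p=593*XC-122.5*YC; print(p); go(p[0],p[1],200)
print(np.round(bot.state()['tcp_rot'],4).tolist())
E
```

```text
time: 1.18
eef_pos: [146.0, -607.6, 245.0]
tcp_rot: [[-0.101, 0.995, -0.0], [0.995, 0.101, 0.001], [0.001, -0.0, -1.0]]
contact_force: [-0.4, 0.0, 0.3]
finger_gap: 1.0
grip_force: 0.0
[602.06338255 -64.61372453   0.        ]
rows 15 each [0.165 0.17  0.015] total [2.47   2.5433 0.2263] mm [494.  508.7  45.3] t 1.2
[[-0.1012, 0.9949, -0.0001], [0.9949, 0.1012, 0.0006], [0.0006, -0.0, -1.0]]
```

```bash
python3 -m crank '[0.145,0.15,0.013,0,0,0,0.145,0.15,0.013,0,0,0,0.145,0.15,0.013,0,0,0,0.145,0.15,0.013,0,0,0,0.145,0.15,0.013,0,0,0,0.145,0.15,0.013,0,0,0,0.145,0.15,0.013,0,0,0,0.145,0.15,0.013,0,0,0,0.145,0.15,0.013,0,0,0,0.145,0.15,0.013,0,0,0,0.145,0.15,0.013,0,0,0,0.145,0.15,0.013,0,0,0,0.145,0.15,0.013,0,0,0,0.145,0.15,0.013,0,0,0,0.145,0.15,0.013,0,0,0,0.145,0.15,0.013,0,0,0,0.145,0.15,0.013,0,0,0,0,0,0,0,0,0,0,0,0,0,0,0]'
python3 - <<'E'
from h import *
grab('wrist','w1.png'); go(602,-64.6,51)
E
```

```text
time: 2.77
eef_pos: [605.4, -68.1, 200.4]
tcp_rot: [[-0.095, 0.995, -0.001], [0.995, 0.095, 0.0], [0.0, -0.001, -1.0]]
contact_force: [0.1, -0.8, 0.4]
finger_gap: 1.002
grip_force: 0.0
rows 5 each [ 0.005 -0.002  0.15 ] total [ 0.0249 -0.0104  0.7483] mm [  5.   -2.1 149.7] t 2.8
```

View pics/w1.png

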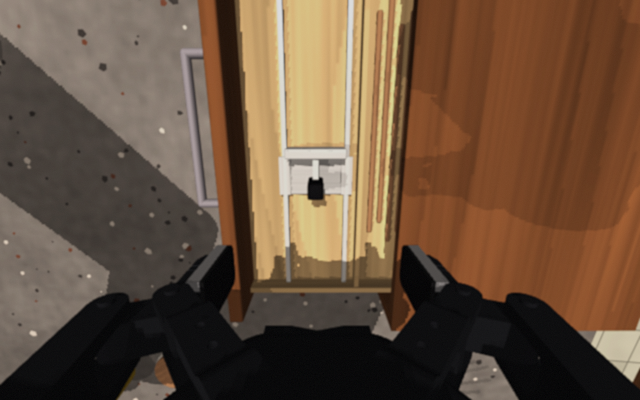

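The wrist view shows the post at (316,182), the rails at u≈283 and u≈348, and the jaw face at v≈150. I'll refine the frame from these.

Run:
```python
from h import *
im,d,K,T=load('w1.png')
for n,u,v,z in(('railL',282.5,80,25),('railR',349.5,80,25),('railL',287,230,25),('railR',346,230,25),('jawface',287,149,50),('jawface',345,149,50),('handle',188,55,52),('handle',204,203,52)):
    p=ray(u,v,K,T,z); print(n,(p@XC).round(1),(p@YC).round(1))
h=cv2.cvtColor(im,cv2.COLOR_BGR2HSV)[170:205,300:335,2]<60
vv,uu=np.nonzero(h); print(uu.min()+300,uu.max()+300,vv.min()+170,vv.max()+170)
X=pts(d,K,T); q=X[vv+170,uu+300]; t=q[q[:,2]>63]; print('post top',(t@XC).mean(),(t@YC).mean(),t[:,2].mean(),len(t))
```

```text
railL 561.6 -14.8
railR 629.5 -14.9
railL 561.5 -177.1
railR 630.4 -177.1
jawface 566.9 -81.7
jawface 624.3 -81.8
handle 480.0 2.2
handle 479.4 -136.7
308 322 178 199
post top 594.7051120275822 -119.81404775278517 67.66610351115337 239
```

```bash
python3 -m crank '[0.006,-0.003,0.145,0,0,0,0.006,-0.003,0.145,0,0,0,0.006,-0.003,0.145,0,0,0,0.006,-0.003,0.145,0,0,0,0.007,-0.003,0.166,0,0,0,0,0,0,0,0,0]'
python3 -m crank '[0,0,0,0,0,0,0,0,0,0,0,0,0,0,0,0,0,0,0,0,0,0,0,0,0,0,0,0,0,0,0,0,0,0,0,0,0,0,0,0,0,0]' -1
python3 -m crank '[-0.05,0,0,0,0,0,-0.05,0,0,0,0,0,-0.05,0,0,0,0,0,-0.05,0,0,0,0,0,0,0,0,0,0,0]'
```

```text
time: 3.32
eef_pos: [598.0, -64.9, 47.2]
tcp_rot: [[-0.092, 0.996, -0.008], [0.996, 0.092, 0.002], [0.002, -0.008, -1.0]]
contact_force: [-0.8, 0.4, -0.7]
finger_gap: 0.997
grip_force: 0.0
time: 3.9
eef_pos: [601.9, -64.2, 53.3]
tcp_rot: [[-0.096, 0.995, 0.002], [0.995, 0.096, -0.001], [-0.001, 0.002, -1.0]]
contact_force: [-0.5, -0.4, 8.6]
finger_gap: 0.175
grip_force: 58.5
time: 4.32
eef_pos: [606.0, -105.4, 53.4]
tcp_rot: [[-0.095, 0.995, 0.003], [0.995, 0.095, -0.001], [-0.001, 0.002, -1.0]]
contact_force: [-0.8, -1.7, 8.7]
finger_gap: 0.176
grip_force: 58.6
```

```bash
python3 -m crank '[0,0,0,0,0,0,0,0,0,0,0,0,0,0,0,0,0,0,0,0,0,0,0,0,0,0,-0.15,0,0,0,0,0,-0.15,0,0,0,0,0,-0.15,0,0,0,0,0,-0.15,0,0,0,0,0,0,0,0,0]' 1
python3 - <<'E'
from h import *
im,d,K,T=grab('top','top1.png'); X=pts(d,K,T)
hsv=cv2.cvtColor(im,cv2.COLOR_BGR2HSV)
m=((hsv[...,0]>5)&(hsv[...,0]<25)&(hsv[...,1]>60)&(abs(X[...,2]-46)<7)).astype(np.uint8)
n,l,st,c=cv2.connectedComponentsWithStats(m)
for i in range(1,n):
    if st[i,4]>100: print(st[i],ray(*c[i],K,T,46).round(1))
go(583.9,307.6,150)
E
```

```text
time: 5.07
eef_pos: [607.0, -104.0, 177.6]
tcp_rot: [[-0.096, 0.995, 0.008], [0.995, 0.096, -0.002], [-0.003, 0.007, -1.0]]
contact_force: [-0.7, 0.0, -0.1]
finger_gap: 1.002
grip_force: 0.0
[204 193  18  19 247] [584.  307.6  46. ]
[198 230  18  18 254] [480.4 319.8  46. ]
[425 243  19  18 264] [ 445.9 -321.7   46. ]
[443 281  14  17 123] [ 344.1 -361.1   46. ]
rows 12 each [0.172 0.007 0.01 ] total [2.0585 0.0867 0.121 ] mm [411.7  17.3  24.2] t 5.1
```

```bash
python3 -m crank '[0.172,0.007,0.01,0,0,0,0.172,0.007,0.01,0,0,0,0.172,0.007,0.01,0,0,0,0.172,0.007,0.01,0,0,0,0.172,0.007,0.01,0,0,0,0.172,0.007,0.01,0,0,0,0.172,0.007,0.01,0,0,0,0.172,0.007,0.01,0,0,0,0.172,0.007,0.01,0,0,0,0.172,0.007,0.01,0,0,0,0.172,0.007,0.01,0,0,0,0.172,0.007,0.01,0,0,0,0,0,0,0,0,0,0,0,0,0,0,0]'
python3 - <<'E'
from h import *
im,d,K,T=grab('wrist','w2.png'); X=pts(d,K,T)
hsv=cv2.cvtColor(im,cv2.COLOR_BGR2HSV)
m=((hsv[...,0]>5)&(hsv[...,0]<25)&(hsv[...,1]>60)&(abs(X[...,2]-46)<6)).astype(np.uint8)
n,l,st,c=cv2.connectedComponentsWithStats(m)
for i in range(1,n):
    if st[i,4]>100: print(st[i],ray(*c[i],K,T,46).round(1),np.median(X[l==i],0).round(1))
go(583.9,307.6,25)
E
```

```text
time: 6.28
eef_pos: [581.2, 310.2, 146.3]
tcp_rot: [[-0.099, 0.995, -0.002], [0.995, 0.099, -0.001], [-0.001, -0.002, -1.0]]
contact_force: [-0.2, -1.0, -0.7]
finger_gap: 0.998
grip_force: 0.0
[ 169  151   63   59 2891] [482.  323.5  46. ] [481.9 323.5  45.8]
[ 292  177   60   57 2616] [585.2 311.6  46. ] [585.3 311.5  45.8]
[381 318  28  19 225] [666.  199.1  46. ] [665.6 199.9  45.7]
[567 319  73  10 588] [871.  220.1  46. ] [870.8 220.1  45.9]
rows 4 each [-0.002  0.003  0.152] total [-0.0075  0.0123  0.608 ] mm [ -1.5   2.5 121.6] t 6.3
```

```bash
python3 -m crank '[0,0.004,0.15,0,0,0,0,0.004,0.15,0,0,0,0,0.004,0.15,0,0,0,0,0.003,0.155,0,0,0,0,0,0,0,0,0,0,0,0,0,0,0]'
python3 -m crank '[0,0,0,0,0,0,0,0,0,0,0,0,0,0,0,0,0,0,0,0,0,0,0,0,0,0,0,0,0,0,0,0,0,0,0,0]' -1
python3 -m crank '[0,0,-0.15,0,0,0,0,0,-0.15,0,0,0,0,0,-0.15,0,0,0,0,0,-0.15,0,0,0,0,0,0,0,0,0,0,0,0,0,0,0]'
python3 - <<'E'
from h import *
p=593.3*XC+(97-29)*YC; print(p); go(p[0],p[1],140)
E
```

```text
time: 6.83
eef_pos: [584.9, 307.6, 26.0]
tcp_rot: [[-0.095, 0.996, -0.003], [0.996, 0.094, -0.001], [-0.001, -0.003, -1.0]]
contact_force: [-0.0, 0.0, 0.9]
finger_gap: 0.997
grip_force: 0.0
time: 7.33
eef_pos: [586.2, 309.1, 29.6]
tcp_rot: [[-0.096, 0.995, 0.003], [0.995, 0.096, 0.001], [0.001, 0.003, -1.0]]
contact_force: [-1.1, -2.1, 7.5]
finger_gap: 0.638
grip_force: 62.5
time: 7.83
eef_pos: [585.9, 309.2, 150.0]
tcp_rot: [[-0.096, 0.995, 0.005], [0.995, 0.096, 0.002], [0.001, 0.005, -1.0]]
contact_force: [-0.3, -0.8, -2.4]
finger_gap: 0.633
grip_force: 63.9
[583.95036311 125.02345148   0.        ]
rows 6 each [-0.153 -0.016  0.008] total [-0.9159 -0.0981  0.0484] mm [-183.2  -19.6    9.7] t 7.8
```

```bash
python3 -m crank '[-0.153,-0.016,0.008,0,0,0,-0.153,-0.016,0.008,0,0,0,-0.153,-0.016,0.008,0,0,0,-0.153,-0.016,0.008,0,0,0,-0.153,-0.016,0.008,0,0,0,-0.151,-0.016,0.008,0,0,0,0,0,0,0,0,0,0,0,0,0,0,0,0,0,0,0,0,0,0,0,0,0,0,0]'
python3 - <<'E'
from h import *
im,d,K,T=grab('wrist','w3.png')
p=594*XC+(97-29)*YC; go(p[0],p[1],49)
E
```

```text
time: 8.67
eef_pos: [583.6, 125.6, 137.2]
tcp_rot: [[-0.097, 0.995, -0.0], [0.995, 0.097, -0.0], [0.0, -0.0, -1.0]]
contact_force: [-0.8, -0.8, -0.8]
finger_gap: 0.633
grip_force: 63.9
rows 3 each [-0.001  0.002  0.147] total [-0.004   0.0052  0.441 ] mm [-0.8  1.  88.2] t 8.7
```

View pics/w3.png

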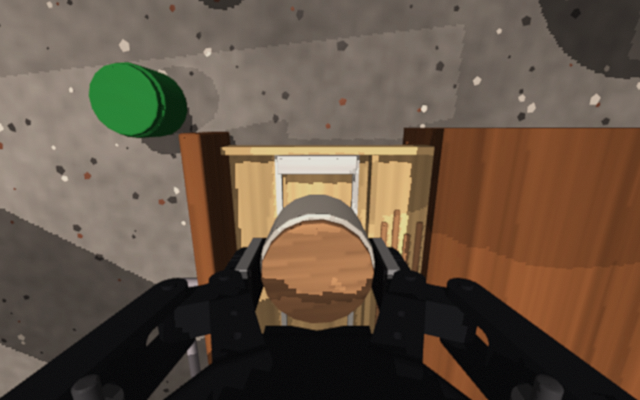

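The wrist view shows the pot held upright at (318,265) and centred between the rails. The end stop plate top spans (275–357, 157–173). I'll check the stop face.

Run:
```python
from h import *
im,d,K,T=load('w3.png'); X=pts(d,K,T)
for n,u,v,z in(('face',280,173.5,50),('face',352,173,50),('far',280,157,50),('plate edgeL',275.5,165,50),('R',357,165,50)):
    p=ray(u,v,K,T,z); print(n,(p@XC).round(1),(p@YC).round(1))
h=cv2.cvtColor(im,cv2.COLOR_BGR2HSV)
w=X[150:180,260:370]; m=(abs(w[...,2]-50)<3); q=w[m]; print((q@XC).min(),(q@XC).max(),np.percentile(q@YC,[2,98]),m.sum())
l=(h[230:325,255:385,1]>60)&(abs(X[230:325,255:385,2]-165)<25); vv,uu=np.nonzero(l); q=X[vv+230,uu+255]; print('lid',np.median(q[:,2]),(q@XC).mean(),(q@YC).mean())
s=bot.state()['eef_pos']; print('tcp',s@XC,s@YC,s)
```

```text
face 564.6 99.3
face 621.0 99.8
far 565.0 112.2
plate edgeL 561.3 106.0
R 624.7 106.1
562.1798479554747 623.9213104725962 [ 99.64787449 113.12687657] 1449
lid 153.44977126416183 593.5818947901996 70.78224447885559
tcp 592.9836554605279 68.8071589166551 [583.55748851 125.79625736 137.20488708]
```

```bash
python3 -m crank '[-0.006,-0.001,0.14,0,0,0,0,0,0.14,0,0,0,0,0,0.1,0,0,0,0,0,0.055,0,0,0,0,0,0,0,0,0,0,0,0,0,0,0,0,0,0,0,0,0]'
```

```text
time: 9.3
eef_pos: [583.9, 124.1, 50.9]
tcp_rot: [[-0.097, 0.995, 0.001], [0.995, 0.097, -0.0], [-0.0, 0.001, -1.0]]
contact_force: [-0.0, -0.7, -1.7]
finger_gap: 0.633
grip_force: 63.9
```

```bash
python3 -m crank '[0,0,0.013,0,0,0,0,0,0,0,0,0,0,0,0,0,0,0]'
python3 -m crank '[0,0,0,0,0,0,0,0,0,0,0,0,0,0,0,0,0,0,0,0,0,0,0,0,0,0,-0.05,0,0,0,0,0,-0.15,0,0,0,0,0,-0.15,0,0,0,0,0,-0.15,0,0,0,0,0,0,0,0,0,0,0,0,0,0,0]' 1
python3 - <<'E'
from h import *
im,d,K,T=grab('top','top2.png'); X=pts(d,K,T)
hsv=cv2.cvtColor(im,cv2.COLOR_BGR2HSV)
m=((hsv[...,0]>5)&(hsv[...,0]<25)&(hsv[...,1]>60)&(abs(X[...,2]-46)<7)).astype(np.uint8)
n,l,st,c=cv2.connectedComponentsWithStats(m)
for i in range(1,n):
    if st[i,4]>100: print(st[i],ray(*c[i],K,T,46).round(1))
go(481.5,322.5,140)
E
```

```text
time: 9.55
eef_pos: [583.7, 123.6, 48.0]
tcp_rot: [[-0.096, 0.995, 0.0], [0.995, 0.096, -0.0], [-0.0, 0.0, -1.0]]
contact_force: [0.6, -1.3, -1.2]
finger_gap: 0.635
grip_force: 63.9
time: 10.38
eef_pos: [584.2, 123.6, 150.1]
tcp_rot: [[-0.096, 0.995, 0.004], [0.995, 0.096, 0.0], [-0.0, 0.004, -1.0]]
contact_force: [0.1, -0.4, -0.7]
finger_gap: 1.002
grip_force: 0.0
[198 230  13  18 174] [478.8 326.7  46. ]
[425 243  19  18 262] [ 445.8 -321.6   46. ]
rows 6 each [ 0.173 -0.069  0.007] total [ 1.0392 -0.4129  0.0424] mm [207.8 -82.6   8.5] t 10.4
```

```bash
python3 -m crank '[0.173,-0.069,0.007,0,0,0,0.173,-0.069,0.007,0,0,0,0.173,-0.069,0.007,0,0,0,0.173,-0.069,0.007,0,0,0,0.173,-0.069,0.007,0,0,0,0.174,-0.068,0.007,0,0,0,0,0,0,0,0,0,0,0,0,0,0,0,0,0,0,0,0,0,0,0,0,0,0,0]'
python3 - <<'E'
from h import *
im,d,K,T=grab('wrist','w4.png'); X=pts(d,K,T)
hsv=cv2.cvtColor(im,cv2.COLOR_BGR2HSV)
m=((hsv[...,0]>5)&(hsv[...,0]<25)&(hsv[...,1]>60)&(abs(X[...,2]-46)<6)).astype(np.uint8)
n,l,st,c=cv2.connectedComponentsWithStats(m)
for i in range(1,n):
    if st[i,4]>500: p=ray(*c[i],K,T,46);print(st[i],p.round(1)); 
    if st[i,4]>500 and abs(c[i][0]-320)<80: go(p[0],p[1]-2,30)
E
```

```text
time: 11.27
eef_pos: [481.9, 321.5, 138.9]
tcp_rot: [[-0.095, 0.995, -0.001], [0.995, 0.095, -0.001], [-0.001, -0.001, -1.0]]
contact_force: [-0.0, 0.1, -0.6]
finger_gap: 1.004
grip_force: 0.0
[ 285  177   62   59 2822] [481.  323.9  46. ]
rows 4 each [ 0.001 -0.001  0.136] total [ 0.0033 -0.0048  0.5452] mm [  0.7  -1.  109. ] t 11.3
```

```bash
python3 -m crank '[0.001,0,0.14,0,0,0,0.001,0,0.14,0,0,0,0.001,0,0.14,0,0,0,0,0,0.125,0,0,0,0,0,0,0,0,0,0,0,0,0,0,0,0,0,0,0,0,0]'
python3 -m crank '[0,0,0,0,0,0,0,0,0,0,0,0,0,0,0,0,0,0,0,0,0,0,0,0,0,0,0,0,0,0,0,0,0,0,0,0]' -1
python3 -m crank '[0,0,-0.15,0,0,0,0,0,-0.15,0,0,0,0,0,-0.15,0,0,0,0,0,-0.1,0,0,0,0,0,0,0,0,0,0,0,0,0,0,0,0,0,0,0,0,0]'
python3 - <<'E'
from h import *
p=593.5*XC+(68-58)*YC; print(p); go(p[0],p[1],140)
E
```

```text
time: 11.9
eef_pos: [482.3, 322.8, 31.5]
tcp_rot: [[-0.095, 0.995, 0.001], [0.995, 0.095, 0.0], [0.0, 0.001, -1.0]]
contact_force: [0.1, 0.2, 0.5]
finger_gap: 1.004
grip_force: 0.0
time: 12.4
eef_pos: [481.9, 323.2, 32.2]
tcp_rot: [[-0.096, 0.995, 0.002], [0.995, 0.096, 0.001], [0.001, 0.002, -1.0]]
contact_force: [-2.6, -2.3, 11.6]
finger_gap: 0.634
grip_force: 61.3
time: 12.98
eef_pos: [481.0, 322.9, 139.8]
tcp_rot: [[-0.096, 0.995, -0.001], [0.995, 0.096, -0.0], [-0.0, -0.001, -1.0]]
contact_force: [-0.5, -0.0, -1.7]
finger_gap: 0.631
grip_force: 64.5
[589.75506288  67.3143061    0.        ]
rows 8 each [-0.165  0.052 -0.   ] total [-1.3239e+00  4.1870e-01 -8.0000e-04] mm [-2.648e+02  8.370e+01 -2.000e-01] t 13.0
```

```bash
python3 -m crank '[-0.165,0.052,0,0,0,0,-0.165,0.052,0,0,0,0,-0.165,0.052,0,0,0,0,-0.165,0.052,0,0,0,0,-0.165,0.052,0,0,0,0,-0.165,0.052,0,0,0,0,-0.165,0.052,0,0,0,0,-0.168,0.054,0,0,0,0,0,0,0,0,0,0,0,0,0,0,0,0,0,0,0,0,0,0,0,0,0,0,0,0]'
cat >> h.py <<'E'
def lids(name):
    im,d,K,T=grab('wrist',name); X=pts(d,K,T); hsv=cv2.cvtColor(im,cv2.COLOR_BGR2HSV); zt=bot.state()['eef_pos'][2]
    S=X@XC; L=X@YC
    for lo,hi in((60,69),(zt+8,zt+24)):
        m=((hsv[...,0]>5)&(hsv[...,0]<25)&(hsv[...,1]>60)&(X[...,2]>lo)&(X[...,2]<hi)&(abs(S-594)<40)).astype(np.uint8)
        n,l,st,c=cv2.connectedComponentsWithStats(m)
        for i in range(1,n):
            if st[i,4]>300: z=np.median(X[l==i][:,2]); p=ray(*c[i],K,T,z); print('lid z',z.round(1),'S',(p@XC).round(1),'L',(p@YC).round(1),st[i])
    s=bot.state()['eef_pos'];print('tcp',s.round(1),s@XC,s@YC)
E
python3 -c "
from h import *
lids('w5.png')"
```

```text
time: 13.98
eef_pos: [589.3, 68.6, 139.6]
tcp_rot: [[-0.097, 0.995, -0.002], [0.995, 0.097, 0.0], [0.0, -0.002, -1.0]]
contact_force: [-0.1, -0.3, -1.2]
finger_gap: 0.633
grip_force: 64.5
lid z 63.8 S 593.2 L 68.9 [ 282  104   70   72 3975]
lid z 153.2 S 593.7 L 13.1 [ 261  222  113  101 8617]
tcp [589.4  68.8 139.9] 593.3286768538612 11.466993046866207
```

View pics/w5.png

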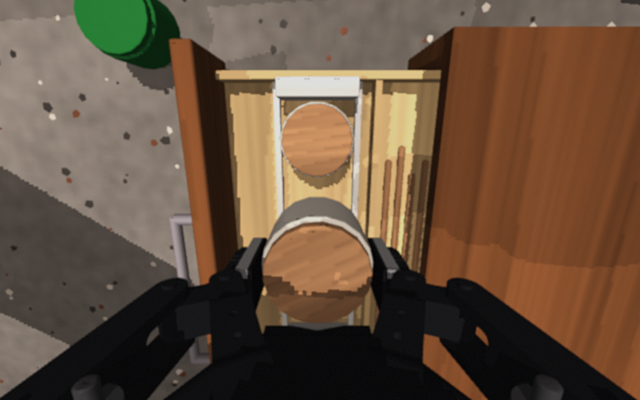

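Pot 1 stands upright in the channel at (317,138), with a gap of about 2.5 mm to the stop. Pot 2 is held at (318,270), so I'll shift it 3 mm clear and lower it.

```bash
python3 -m crank '[-0.014,0,0.14,0,0,0,0,0,0.14,0,0,0,0,0,0.1,0,0,0,0,0,0.055,0,0,0,0,0,0.008,0,0,0,0,0,0,0,0,0,0,0,0,0,0,0,0,0,0,0,0,0]'
python3 - <<'E'
from h import *
lids('w5b.png')
E
```

```text
time: 14.7
eef_pos: [590.6, 65.2, 52.6]
tcp_rot: [[-0.096, 0.995, 0.001], [0.995, 0.096, -0.0], [-0.0, 0.001, -1.0]]
contact_force: [-0.5, 0.8, -1.5]
finger_gap: 0.632
grip_force: 64.6
lid z 63.9 S 593.8 L 69.4 [  254    77   123   125 11905]
lid z 66.2 S 594.5 L 9.6 [ 261  222  113  101 8614]
lid z 63.9 S 593.8 L 69.4 [  254    77   123   125 11904]
lid z 66.2 S 594.5 L 9.6 [ 261  222  113  101 8604]
tcp [590.6  65.1  52.6] 594.0908895045363 7.743176096828172
```

Spacing is 59.8 mm and the pot is 2 mm above the floor. I'll lower it 2 mm, release, lift and check.

```bash
python3 -m crank '[0,0,0.01,0,0,0,0,0,0,0,0,0,0,0,0,0,0,0]'
python3 -m crank '[0,0,0,0,0,0,0,0,0,0,0,0,0,0,0,0,0,0,0,0,0,0,0,0,0,0,-0.05,0,0,0,0,0,-0.15,0,0,0,0,0,-0.15,0,0,0,0,0,-0.1,0,0,0,0,0,0,0,0,0,0,0,0,0,0,0]' 1
python3 - <<'E'
from h import *
lids('w6.png')
im,d,K,T=grab('top','top3.png'); X=pts(d,K,T)
hsv=cv2.cvtColor(im,cv2.COLOR_BGR2HSV)
m=((hsv[...,0]>5)&(hsv[...,0]<25)&(hsv[...,1]>60)&(abs(X[...,2]-46)<7)).astype(np.uint8)
n,l,st,c=cv2.connectedComponentsWithStats(m)
for i in range(1,n):
    if st[i,4]>100: print(st[i],ray(*c[i],K,T,46).round(1))
go(446,-320,140)
E
```

```text
time: 15.0
eef_pos: [590.6, 64.9, 50.2]
tcp_rot: [[-0.096, 0.995, 0.001], [0.995, 0.096, -0.0], [-0.0, 0.001, -1.0]]
contact_force: [-0.1, 0.7, 1.7]
finger_gap: 0.628
grip_force: 65.2
time: 15.83
eef_pos: [590.6, 64.9, 141.4]
tcp_rot: [[-0.096, 0.995, 0.003], [0.995, 0.096, -0.0], [-0.0, 0.003, -1.0]]
contact_force: [0.7, -0.1, -0.8]
finger_gap: 1.003
grip_force: 0.0
lid z 63.8 S 593.6 L 68.9 [ 280   98   71   72 3980]
lid z 63.8 S 594.3 L 8.3 [ 284  183   65   63 3192]
tcp [590.2  64.9 140.2] 593.6628384453843 7.560496974452697
[425 243  19  18 263] [ 445.8 -321.8   46. ]
rows 11 each [-0.168 -0.082 -0.   ] total [-1.8467 -0.9005 -0.0022] mm [-369.3 -180.1   -0.4] t 15.9
```

```bash
python3 -m crank '[-0.168,-0.082,0,0,0,0,-0.168,-0.082,0,0,0,0,-0.168,-0.082,0,0,0,0,-0.168,-0.082,0,0,0,0,-0.168,-0.082,0,0,0,0,-0.168,-0.082,0,0,0,0,-0.168,-0.082,0,0,0,0,-0.168,-0.082,0,0,0,0,-0.168,-0.082,0,0,0,0,-0.168,-0.082,0,0,0,0,-0.168,-0.082,0,0,0,0,0,0,0,0,0,0,0,0,0,0,0,0,0,0,0,0,0,0,0,0,0,0,0,0]'
python3 - <<'E'
from h import *
im,d,K,T=grab('wrist','w7.png'); X=pts(d,K,T)
hsv=cv2.cvtColor(im,cv2.COLOR_BGR2HSV)
m=((hsv[...,0]>5)&(hsv[...,0]<25)&(hsv[...,1]>60)&(abs(X[...,2]-46)<6)).astype(np.uint8)
n,l,st,c=cv2.connectedComponentsWithStats(m)
for i in range(1,n):
    if st[i,4]>500: p=ray(*c[i],K,T,46);print(st[i],p.round(1)); 
    if st[i,4]>500 and abs(c[i][0]-320)<80: go(p[0],p[1]-1.5,30)
E
```

```text
time: 17.18
eef_pos: [446.3, -319.2, 139.3]
tcp_rot: [[-0.097, 0.995, -0.001], [0.995, 0.097, 0.001], [0.001, -0.001, -1.0]]
contact_force: [0.1, 0.7, 0.6]
finger_gap: 0.997
grip_force: 0.0
[432   0  24  84 590] [ 522.3 -187.4   46. ]
[ 287  180   61   59 2801] [ 447.  -319.4   46. ]
rows 4 each [-0.002  0.     0.137] total [-0.0096  0.0018  0.5474] mm [ -1.9   0.4 109.5] t 17.2
[ 160  224   58   53 1919] [ 336.1 -364.7   46. ]
[555 265  74  55 931] [ 688.7 -367.7   46. ]
```

View pics/w7.png

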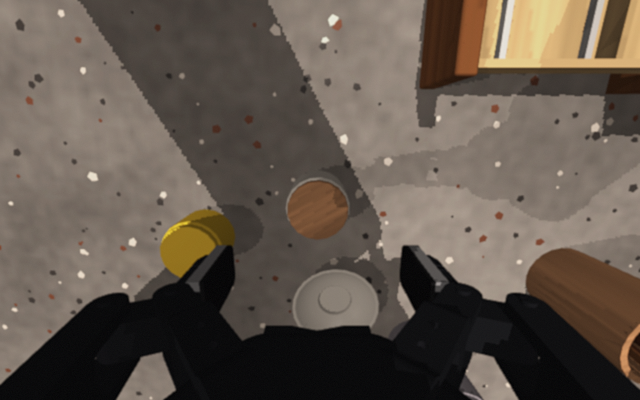

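The last pot is at (318,208), clear of the yellow look-alike (198,243) and the dish (335,300). I'll grasp it.

```bash
python3 -m crank '[-0.007,0.002,0.14,0,0,0,0,0,0.14,0,0,0,0,0,0.14,0,0,0,0,0,0.125,0,0,0,0,0,0,0,0,0,0,0,0,0,0,0,0,0,0,0,0,0]'
python3 -m crank '[0,0,0,0,0,0,0,0,0,0,0,0,0,0,0,0,0,0,0,0,0,0,0,0,0,0,0,0,0,0,0,0,0,0,0,0]' -1
python3 -m crank '[0,0,-0.15,0,0,0,0,0,-0.15,0,0,0,0,0,-0.15,0,0,0,0,0,-0.15,0,0,0,0,0,0,0,0,0,0,0,0,0,0,0,0,0,0,0,0,0]'
python3 - <<'E'
from h import *
p=593.8*XC+(8-62)*YC; print(p); go(p[0],p[1],150)
E
```

```text
time: 17.82
eef_pos: [447.4, -321.4, 32.0]
tcp_rot: [[-0.097, 0.995, 0.001], [0.995, 0.097, -0.001], [-0.001, 0.001, -1.0]]
contact_force: [-0.4, -0.4, 0.4]
finger_gap: 1.0
grip_force: 0.0
time: 18.32
eef_pos: [447.1, -321.9, 32.6]
tcp_rot: [[-0.096, 0.995, 0.002], [0.995, 0.096, -0.001], [-0.002, 0.002, -1.0]]
contact_force: [-1.1, 2.7, 12.3]
finger_gap: 0.632
grip_force: 61.0
time: 18.9
eef_pos: [446.4, -321.4, 150.7]
tcp_rot: [[-0.096, 0.995, -0.0], [0.995, 0.096, 0.0], [0.0, -0.0, -1.0]]
contact_force: [0.1, -0.2, -1.8]
finger_gap: 0.634
grip_force: 64.7
[596.23918789   3.64291439   0.        ]
rows 9 each [0.172 0.1   0.   ] total [1.5458 0.9015 0.0033] mm [309.2 180.3   0.7] t 18.9
```

```bash
python3 -m crank '[0.172,0.1,0,0,0,0,0.172,0.1,0,0,0,0,0.172,0.1,0,0,0,0,0.172,0.1,0,0,0,0,0.172,0.1,0,0,0,0,0.172,0.1,0,0,0,0,0.172,0.1,0,0,0,0,0.172,0.1,0,0,0,0,0.17,0.101,0,0,0,0,0,0,0,0,0,0,0,0,0,0,0,0,0,0,0,0,0,0,0,0,0,0,0,0]'
python3 -c "
from h import *
lids('w8.png')"
```

```text
time: 19.98
eef_pos: [595.8, 2.5, 150.0]
tcp_rot: [[-0.095, 0.995, -0.002], [0.995, 0.095, -0.0], [0.0, -0.002, -1.0]]
contact_force: [-0.6, 0.4, -1.1]
finger_gap: 0.629
grip_force: 64.6
lid z 63.9 S 593.6 L 68.4 [ 280    0   74   83 4748]
lid z 63.8 S 594.4 L 7.6 [ 284   97   68   70 3685]
lid z 163.2 S 593.7 L -51.8 [ 262  218  110  102 8614]
tcp [595.9   2.3 150.3] 593.3438811198731 -55.303586720966585
```

```bash
python3 -m crank '[-0.004,0.001,0.14,0,0,0,0,0,0.14,0,0,0,0,0,0.13,0,0,0,0,0,0.065,0,0,0,0,0,0.01,0,0,0,0,0,0,0,0,0,0,0,0,0,0,0,0,0,0,0,0,0]'
python3 -c "
from h import *
lids('w9.png')"
```

```text
time: 20.7
eef_pos: [597.2, 2.2, 55.1]
tcp_rot: [[-0.095, 0.995, 0.002], [0.995, 0.095, -0.0], [-0.0, 0.002, -1.0]]
contact_force: [-0.3, 0.4, -1.3]
finger_gap: 0.631
grip_force: 64.7
lid z 63.8 S 593.7 L 50.6 [ 251    0  124   47 4118]
lid z 63.9 S 594.5 L 8.2 [  255    72   121   124 11598]
lid z 68.2 S 595.2 L -52.3 [ 261  218  113  102 7765]
lid z 64.0 S 593.7 L 51.0 [ 252    0  122   45 3307]
lid z 64.0 S 594.5 L 8.1 [  255    72   121   124 10475]
lid z 68.3 S 595.1 L -52.2 [ 262  218  110  102 8607]
tcp [597.2   2.4  55.1] 594.6102250411608 -55.371303942297715
```

Four millimetres more down, with a slight shift in −x. Then release, lift, and move over the jaw post.

```bash
python3 -m crank '[0,-0.003,0.02,0,0,0,0,0,0,0,0,0,0,0,0,0,0,0,0,0,0,0,0,0]'
python3 -m crank '[0,0,0,0,0,0,0,0,0,0,0,0,0,0,0,0,0,0,0,0,0,0,0,0,0,0,-0.05,0,0,0,0,0,-0.15,0,0,0,0,0,-0.15,0,0,0,0,0,-0.15,0,0,0,0,0,0,0,0,0,0,0,0,0,0,0]' 1
python3 - <<'E'
from h import *
lids('w10.png')
p=593.5*XC-162*YC; go(p[0],p[1],150)
E
```

```text
time: 21.08
eef_pos: [596.7, 2.5, 50.6]
tcp_rot: [[-0.096, 0.995, 0.002], [0.995, 0.096, -0.0], [-0.001, 0.002, -1.0]]
contact_force: [-0.6, -0.3, 6.2]
finger_gap: 0.631
grip_force: 65.3
time: 21.92
eef_pos: [596.6, 2.6, 152.0]
tcp_rot: [[-0.096, 0.995, 0.004], [0.995, 0.096, -0.0], [-0.001, 0.004, -1.0]]
contact_force: [-0.6, 0.1, -0.6]
finger_gap: 1.0
grip_force: 0.0
lid z 63.8 S 593.5 L 68.4 [ 279    1   73   82 4676]
lid z 63.8 S 594.3 L 7.6 [ 283   97   67   69 3624]
lid z 63.8 S 594.2 L -52.7 [ 285  178   63   61 2942]
tcp [596.    2.6 150.5] 593.4582432222574 -55.00237934778801
rows 3 each [-0.178  0.     0.001] total [-0.535   0.0006  0.0026] mm [-1.07e+02  1.00e-01  5.00e-01] t 22.0
```

View pics/w10.png

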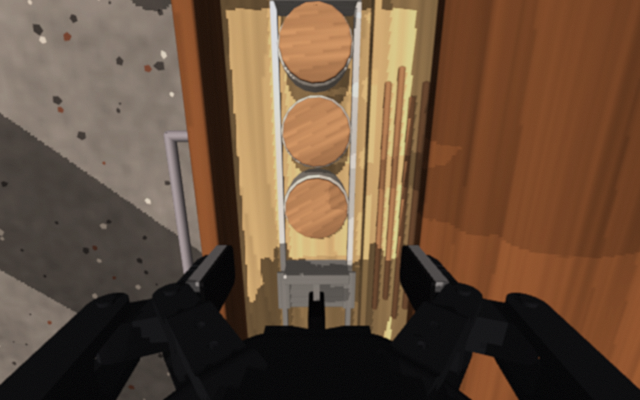

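All three pots stand upright in the channel at (315,42), (316,132) and (316,208), with the jaw behind them at v≈280. I'll move to the post and also run a depth check for any overlooked grey tin.

```bash
python3 -m crank '[-0.178,0,0,0,0,0,-0.178,0,0,0,0,0,-0.179,0,0,0,0,0,0,0,0,0,0,0,0,0,0,0,0,0,0,0,0.14,0,0,0,0,0,0.14,0,0,0,0,0,0.14,0,0,0,0,0,0.065,0,0,0,0,0,0,0,0,0,0,0,0,0,0,0,0,0,0,0,0,0]'
python3 -m crank '[0,0,0,0,0,0,0,0,0,0,0,0,0,0,0,0,0,0,0,0,0,0,0,0,0,0,0,0,0,0,0,0,0,0,0,0,0,0,0,0,0,0]' -1
python3 - <<'E'
from h import *
for f in('top0.png','top2.png','top3.png'):
    im,d,K,T=load(f); Z=pts(d,K,T); m=((Z[...,2]>33)&(Z[...,2]<52)).astype(np.uint8)
    n,l,st,c=cv2.connectedComponentsWithStats(m)
    print([(tuple(c[i].round().astype(int)),st[i,4],Z[l==i].mean(0).round().tolist()) for i in range(1,n) if 120<st[i,4]<450 and max(st[i,2:4])<26])
E
```

```text
time: 22.97
eef_pos: [607.0, -103.7, 54.0]
tcp_rot: [[-0.096, 0.995, 0.001], [0.995, 0.096, -0.0], [-0.001, 0.001, -1.0]]
contact_force: [0.3, 0.3, 0.1]
finger_gap: 0.998
grip_force: 0.0
time: 23.55
eef_pos: [606.5, -104.0, 53.2]
tcp_rot: [[-0.096, 0.995, 0.0], [0.995, 0.096, -0.0], [-0.0, 0.0, -1.0]]
contact_force: [-0.8, 0.3, 4.0]
finger_gap: 0.174
grip_force: 58.9
[((np.int64(213), np.int64(202)), np.int32(295), [583.0, 306.0, 44.0]), ((np.int64(159), np.int64(234)), np.int32(307), [494.0, 456.0, 44.0]), ((np.int64(208), np.int64(239)), np.int32(299), [480.0, 318.0, 44.0]), ((np.int64(433), np.int64(252)), np.int32(308), [446.0, -320.0, 45.0]), ((np.int64(251), np.int64(257)), np.int32(306), [430.0, 193.0, 44.0]), ((np.int64(452), np.int64(290)), np.int32(320), [338.0, -370.0, 44.0])]
[((np.int64(159), np.int64(234)), np.int32(311), [494.0, 456.0, 44.0]), ((np.int64(204), np.int64(239)), np.int32(182), [478.0, 327.0, 45.0]), ((np.int64(433), np.int64(252)), np.int32(307), [446.0, -320.0, 45.0]), ((np.int64(452), np.int64(290)), np.int32(321), [338.0, -370.0, 45.0])]
[((np.int64(159), np.int64(234)), np.int32(309), [494.0, 455.0, 44.0]), ((np.int64(433), np.int64(252)), np.int32(309), [446.0, -320.0, 44.0]), ((np.int64(452), np.int64(290)), np.int32(320), [338.0, -370.0, 44.0])]
```

No tins are present. I'll slide the jaw up, slowly near contact.

```bash
python3 -m crank '[0.03,0,0,0,0,0,0.03,0,0,0,0,0,0.03,0,0,0,0,0,0.03,0,0,0,0,0,0.03,0,0,0,0,0,0.03,0,0,0,0,0,0.03,0,0,0,0,0,0.015,0,0,0,0,0,0,0,0,0,0,0,0,0,0,0,0,0]'
python3 -m crank '[0.01,0,0,0,0,0,0.01,0,0,0,0,0,0,0,0,0,0,0,0,0,0,0,0,0]'
python3 -c "
from h import *
lids('w11.png')"
```

```text
time: 24.38
eef_pos: [602.1, -58.5, 53.2]
tcp_rot: [[-0.096, 0.995, 0.0], [0.995, 0.096, -0.0], [-0.0, 0.0, -1.0]]
contact_force: [-1.1, 1.7, 5.8]
finger_gap: 0.174
grip_force: 59.0
time: 24.72
eef_pos: [601.8, -54.9, 53.2]
tcp_rot: [[-0.096, 0.995, 0.0], [0.995, 0.096, -0.0], [-0.0, 0.0, -1.0]]
contact_force: [-1.2, -0.2, 6.1]
finger_gap: 0.174
grip_force: 59.0
lid z 63.8 S 594.2 L -6.9 [ 255    0  123   45 3840]
lid z 63.9 S 594.2 L -43.4 [  256    55   124   130 12480]
lid z 63.8 S 594.2 L -6.8 [ 255    0  123   44 3763]
lid z 63.9 S 594.2 L -43.4 [  256    55   124   130 12478]
tcp [601.7 -54.9  53.2] 593.6216586202842 -112.76587679898084
```

```bash
for i in 1; do python3 -m crank '[0.01,0,0,0,0,0,0,0,0,0,0,0,0,0,0,0,0,0]' | egrep 'eef|cont'; python3 -m crank '[0.005,0,0,0,0,0,0,0,0,0,0,0,0,0,0,0,0,0]'| egrep 'eef|cont'; done
```

```text
eef_pos: [601.6, -53.0, 53.2]
contact_force: [-0.5, -1.7, 5.2]
eef_pos: [601.5, -52.2, 53.2]
contact_force: [-1.4, -3.3, 5.3]
```

```bash
python3 -m crank '[0.004,0,0,0,0,0,0,0,0,0,0,0,0,0,0,0,0,0]' | egrep 'eef|cont'; python3 -m crank '[0.003,0,0,0,0,0,0,0,0,0,0,0,0,0,0,0,0,0]'| egrep 'eef|cont'
```

```text
eef_pos: [601.4, -51.5, 53.2]
contact_force: [-1.3, -4.0, 4.4]
eef_pos: [601.4, -50.9, 53.2]
contact_force: [-0.7, -4.0, 5.4]
```

```bash
python3 -m crank '[0.003,0,0,0,0,0,0,0,0,0,0,0,0,0,0,0,0,0]' | egrep 'eef|cont'; python3 -m crank '[0.003,0,0,0,0,0,0,0,0,0,0,0,0,0,0,0,0,0]'| egrep 'eef|cont'
```

```text
eef_pos: [601.4, -50.5, 53.2]
contact_force: [-0.6, -5.8, 6.1]
eef_pos: [601.4, -50.4, 53.2]
contact_force: [-0.8, -9.1, 5.4]
```

```bash
python3 -c "
from h import *
lids('w12.png')"
```

```text
lid z 63.8 S 594.3 L -2.5 [ 256    0  123   45 3907]
lid z 63.9 S 594.3 L -39.0 [  256    55   124   130 12474]
lid z 63.8 S 594.3 L -2.4 [ 256    0  123   44 3815]
lid z 63.9 S 594.3 L -39.0 [  256    55   124   130 12467]
tcp [601.4 -50.4  53.2] 593.7365703928762 -108.27821618242166
```

```bash
python3 -m crank '[0,0,0,0,0,0,0,0,0,0,0,0,0,0,0,0,0,0,0,0,0,0,0,0,0,0,-0.05,0,0,0,0,0,-0.15,0,0,0,0,0,-0.15,0,0,0,0,0,-0.15,0,0,0,0,0,0,0,0,0,0,0,0,0,0,0]' 1
python3 - <<'E'
from h import *
im,*_=grab('wrist','w13.png')
p=435*XC-67.5*YC; print(p); go(p[0],p[1],150)
E
```

```text
time: 27.15
eef_pos: [601.7, -49.5, 155.0]
tcp_rot: [[-0.096, 0.995, 0.004], [0.995, 0.096, -0.001], [-0.001, 0.004, -1.0]]
contact_force: [0.4, -0.4, 0.4]
finger_gap: 0.997
grip_force: 0.0
[439.48736429 -25.14173081   0.        ]
rows 5 each [ 0.04  -0.158  0.003] total [ 0.1985 -0.7925  0.0168] mm [  39.7 -158.5    3.4] t 27.2
```

View pics/w13.png

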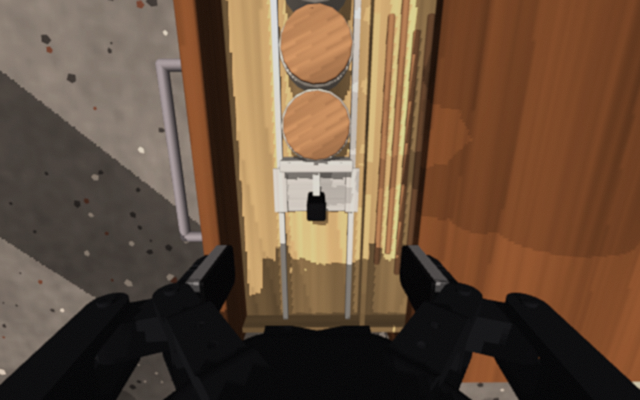

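The jaw face (v≈162) is against the last pot (316,125). Now I'll shut the fingers, move in front of the handle and check the row from the top camera.

```bash
python3 -m crank '[0.04,-0.158,0,0,0,0,0.04,-0.158,0,0,0,0,0.04,-0.158,0,0,0,0,0.04,-0.158,0,0,0,0,0.04,-0.158,0,0,0,0,0,0,0,0,0,0,0,0,0,0,0,0,0,0,0,0,0,0]' -1
python3 - <<'E'
from h import *
im,d,K,T=grab('top','top4.png'); cv2.imwrite('pics/drw2.png',cv2.resize(im[150:260,235:415],None,fx=4.4,fy=4.4,interpolation=cv2.INTER_CUBIC))
X=pts(d,K,T); hsv=cv2.cvtColor(im,cv2.COLOR_BGR2HSV)
p=435*XC-67.5*YC; go(p[0],p[1],55)
E
```

```text
time: 27.87
eef_pos: [440.6, -25.0, 152.5]
tcp_rot: [[-0.096, 0.995, -0.0], [0.995, 0.096, -0.0], [-0.0, -0.0, -1.0]]
contact_force: [0.3, 1.0, 0.5]
finger_gap: -0.004
grip_force: 0.0
rows 3 each [ 0.    -0.002  0.163] total [ 3.000e-04 -6.800e-03  4.876e-01] mm [ 0.1 -1.4 97.5] t 27.9
```

View pics/drw2.png

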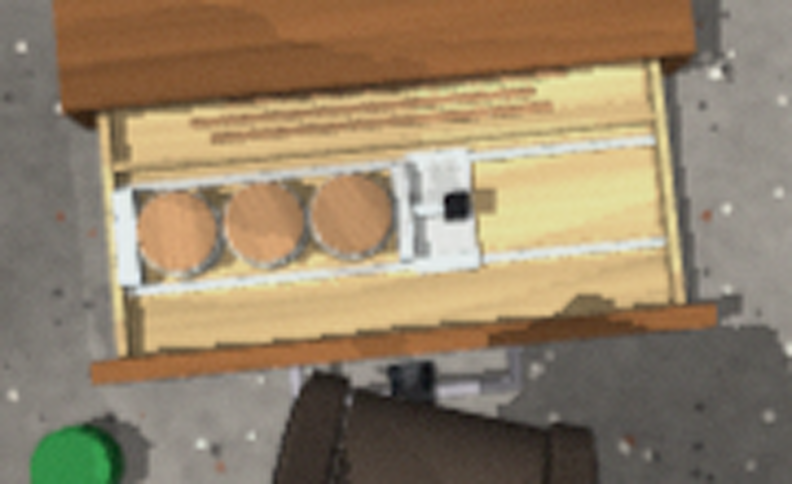

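The row is tight: stop at (127,237), pots at (177,232), (264,222), (350,213), and the jaw on the last one (403,210). I'll lower in front of the handle and push.

```bash
python3 -m crank '[0,-0.002,0.16,0,0,0,0,-0.002,0.16,0,0,0,0,-0.002,0.165,0,0,0,0,0,0,0,0,0,0,0,0,0,0,0,0,0,0,0,0,0]' | egrep 'time|eef|cont'
python3 -m crank '[0,0.02,0,0,0,0,0,0.02,0,0,0,0,0,0.02,0,0,0,0,0,0.02,0,0,0,0,0,0.02,0,0,0,0,0,0.02,0,0,0,0,0,0.02,0,0,0,0,0,0.02,0,0,0,0,0,0.02,0,0,0,0,0,0.02,0,0,0,0]'| egrep 'time|eef|cont'
python3 -m crank '[0,0.025,0,0,0,0,0,0.025,0,0,0,0,0,0.025,0,0,0,0,0,0.025,0,0,0,0,0,0.025,0,0,0,0,0,0.025,0,0,0,0,0,0.025,0,0,0,0,0,0.025,0,0,0,0,0,0.025,0,0,0,0,0,0.025,0,0,0,0,0,0.025,0,0,0,0,0,0.025,0,0,0,0]'| egrep 'time|eef|cont'
```

```text
time: 28.42
eef_pos: [439.6, -25.2, 56.6]
contact_force: [-0.4, -0.2, 0.7]
time: 29.25
eef_pos: [478.9, -21.1, 55.8]
contact_force: [-2.4, 0.9, 2.3]
time: 30.25
eef_pos: [538.8, -15.4, 55.8]
contact_force: [-1.6, 0.9, 3.0]
```

```bash
python3 -m crank '[0,0.025,0,0,0,0,0,0.025,0,0,0,0,0,0.025,0,0,0,0,0,0.025,0,0,0,0,0,0.025,0,0,0,0,0,0.025,0,0,0,0,0,0.025,0,0,0,0,0,0.025,0,0,0,0,0,0.025,0,0,0,0,0,0.025,0,0,0,0]'| egrep 'time|eef|cont'
python3 - <<'E'
from h import *
im,d,K,T=grab('top','top5.png'); X=pts(d,K,T); Z=X[...,2]
w=np.zeros_like(Z,bool); w[150:245,240:275]=1
m=(Z>68)&(Z<79)&w; v,u=np.nonzero(m); S=np.array([ray(a,b,K,T,76)@XC for a,b in zip(u,v)]); print('front S',np.percentile(S,[5,50,95]),len(S))
m=(Z>80)&(Z<92)&w; print('box min S',np.percentile(X[m]@XC,1)); s=bot.state()['eef_pos']; print(s@XC,s@YC)
E
```

```text
time: 31.08
eef_pos: [588.6, -10.6, 55.8]
contact_force: [-2.1, 0.8, 2.4]
front S [624.85146234 632.71628431 671.52341776] 140
box min S 671.4118409600144
585.8612169300012 -67.61030956962576
```

```bash
python3 -m crank '[0,0.02,0,0,0,0,0,0.02,0,0,0,0,0,0.02,0,0,0,0,0,0.02,0,0,0,0,0,0,0,0,0,0]'| egrep 'eef|cont'
python3 -m crank '[0,0.015,0,0,0,0,0,0.015,0,0,0,0]'| egrep 'eef|cont'
python3 -m crank '[0,0.015,0,0,0,0,0,0.015,0,0,0,0]'| egrep 'eef|cont'
```

```text
eef_pos: [605.1, -9.2, 55.9]
contact_force: [0.7, 0.4, -0.8]
eef_pos: [609.5, -8.6, 55.7]
contact_force: [-10.1, -3.8, 2.1]
eef_pos: [613.8, -8.1, 55.4]
contact_force: [-11.0, -2.0, 3.9]
```

```bash
python3 -m crank '[0,0.015,0,0,0,0,0,0.015,0,0,0,0]'| egrep 'eef|cont'
python3 -m crank '[0,0.01,0,0,0,0,0,0.01,0,0,0,0,0,0,0,0,0,0]'| egrep 'eef|cont'
```

```text
eef_pos: [620.7, -7.4, 55.5]
contact_force: [-19.2, -4.0, 2.8]
eef_pos: [621.1, -7.2, 55.3]
contact_force: [-27.4, -5.7, 15.2]
```

It reached a hard stop at home. I'll back off, lift and check.

```bash
python3 -m crank '[0,-0.05,0,0,0,0,0,-0.1,0,0,0,0,0,-0.15,0,0,0,0,0,-0.15,-0.05,0,0,0,0,-0.15,-0.15,0,0,0,0,0,-0.15,0,0,0,-0.15,0,-0.15,0,0,0,-0.15,0,0,0,0,0,-0.15,0,0,0,0,0,-0.15,0,0,0,0,0,-0.15,0,0,0,0,0,0,0,0,0,0,0]'| egrep 'eef|cont'
python3 - <<'E'
from h import *
im,d,K,T=grab('top','top6.png'); X=pts(d,K,T); Z=X[...,2]; im2,*_=grab('scene','scene6.png')
w=np.zeros_like(Z,bool); w[150:245,240:275]=1
m=(Z>68)&(Z<79)&w; v,u=np.nonzero(m); S=np.array([ray(a,b,K,T,76)@XC for a,b in zip(u,v)]); print('front S',np.percentile(S,[5,50,95]),len(S))
cv2.imwrite('pics/fin.png',np.hstack([cv2.resize(im[60:260,230:420],(400,421)),cv2.resize(im2[120:320,220:460],(400,421))]))
E
```

```text
eef_pos: [522.5, -171.7, 155.1]
contact_force: [0.3, 0.2, -0.3]
front S [655.73951146 663.48576759 670.97873763] 144
```

View pics/fin.png

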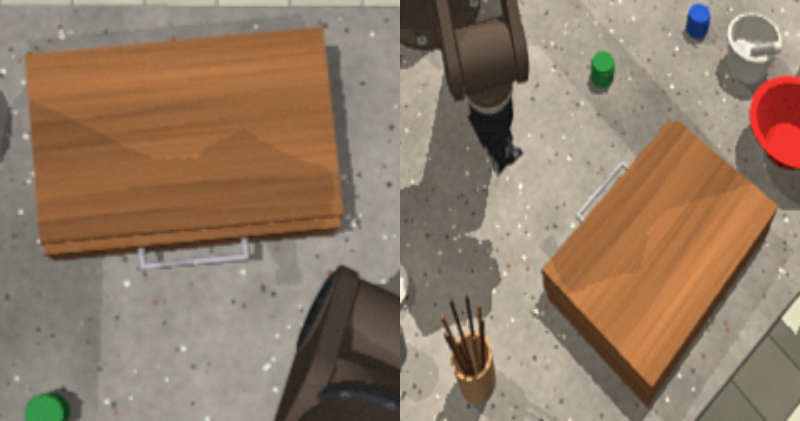

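The drawer front is flush with the box edge (front back at S≈671, box edge 671) and nothing on the counter was disturbed. Handing in.

```bash
python3 -c "
from station import bot
print(bot.close_job())"
```

```text
the job is handed in; nothing more can be done
None
```

The three white pots (there were no tins) stand upright in the channel with the jaw pressed on the row at about 9 N, the drawer is pushed home flush with the box, and the job is handed in; no verdict came back.

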